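Turn the mould heater off, then close the split mould and hold it pressed

TASK

The sample mould is warm and ready to set: first turn the heater dial anticlockwise all the way to its off stop. Then fit the loose blue top half over the green puck and onto the two dowels of the aluminium bottom half, fully home and flush, and press the closed mould down on its sprung table through at least half of the spring travel. Finish while still holding it pressed down like that with the fingers, and leave the vials, dish and loupe where they stand.

Things in the scene. Friction and masses are not known exactly. Their poses are not given: they have to be found in the camera images.
- heater_dial (a joint): Black dial on top of the grey heater box. rad: 0 = off, the anticlockwise end stop (white pointer line at the red dot); grows clockwise seen from above, up to 4.23. Starts between 0.8 and 1.35. It stays where it is left; friction about 0.03 N m.
- heater_dial_grip (a point): On the dial's upright axis, 76 mm above the worktop, 7 mm below the top of its bar grip. Turns with the dial: x along the bar, pointer line on the -x side, z up. Bar 42 mm long (x), 14 mm thick (y), 32 mm tall, on a disc of radius 22 mm whose top is 23 mm below this point. The grey heater box is fixed, 110 x 90 mm, top 39 mm above the worktop.
- top_half_center (a point): Centre (half-way up) of the loose blue top half, a block 100 (x) x 50 (y) x 28 (z) mm, about 0.22 kg, lying flat on the worktop. Upright through holes, 9.5 mm wide with chamfered mouths, at x = -36 and +36 mm; a 37 mm round window in the middle. Fits either way round (half turn). Best gripped across its 50 mm width at mid-length.
- bottom_half_face (a point): Centre of the flat upper face, 100 (x) x 50 (y) mm, of the aluminium bottom half; 54 mm above the worktop before pressing, sinks with its table; z up. Steel dowels, 8 mm thick, at x = -36 and +36 mm stand 15.5 mm above it, top 6 mm tapered; a fixed green puck, 30 mm wide, stands 10 mm above it. When closed the top half's centre is 14 mm above this point, x axes parallel.
- platen (a joint): How far the sprung black table under the bottom half is pressed down, m: 0 = up, as at the start; 0.008 = fully down on its stop. Spring 1.5 N per mm: half-way takes a push of about 6 N, fully down about 12 N; the top half's own weight sinks it by less than 1.5 mm. The steel foot, 150 x 100 mm, is fixed to the worktop, long side along x of bottom_half_face.
- top_half: The same blue top half; origin at the centre of its underside, axes as for its centre.
- loupe_center (a point): black bench loupe, 37 mm across and 33 mm tall, a bystander to be left alone; point at its centre.
- vial_1_center (a point): small vial with blue cap, 18 mm across and 48 mm tall, a bystander to be left alone; point at its centre.
- vial_3_center (a point): small vial with red cap, 18 mm across and 48 mm tall, a bystander to be left alone; point at its centre.
- petri_b_center (a point): clear shallow dish, 60 mm across and 15 mm tall, a bystander to be left alone; point at its centre.

How it is judged:
By the outcome, as a careful person would: the job done as asked, in the order asked, and still so for the second after the job is handed in, while the arm keeps its last pose, push and grip.
It also fails if it takes over 58 s, if anything falls off the work surface, if the arm or the gripper's body presses on something with over 40 N, if the wrist force passes 120 N, or if a joint passes its speed limit or range.

ROBOT

A 6-joint arm with a two-finger parallel gripper is mounted at the origin on a cart in front of the work surface, level with it; the furniture and walls round the work are solid. World frame = base frame: x ahead of the robot, y to its left, z up, the work surface at z = 0. Lengths are in m, angles in rad, forces in N, time in s.
With the tool pointing down it reaches from about 0.375 to 0.9 m from the base axis. Payload 3.1 kg.
Tool frame: the origin (TCP) lies midway between the tips of the shut fingers; the grasp point (between the pads) lies 19 mm behind it; z points along the fingers, y is the line along which they close (so a half turn about z gives the same grasp; the last joint's range is limited). The gripper opens to 85 mm and grips with 20 to 120 N. Pads are 22 mm wide; open, the fingers measure 114 mm over their backs; the gripper's body (76 mm by 85 mm) begins 54 mm behind the grasp point. The pads swing forward as they close: fully open they stand 13 mm farther back than shut.
Start: joints at [-1.5, 0.527, 1.433, -0, 1.181, -0.178], TCP at [0.154, -0.606, 0.231] pointing down, gripper open.
Joint ranges: [-3.08, 3.08], [-0.75, 2.2], [0.22, 2.44], [-1.43, 4.57], [0, 2.65], [-2.85, 2.85]. Speed limits (rad/s): [2.79, 2.79, 3.14, 3.14, 3.14, 3.14].

INTERFACE

Orientations are given as a unit quaternion [x, y, z, w].
In Python, from station import manip gives the robot as it stands.
- The arm moves only by the tool move_arm, never from a script. Its argument "increments" is a list that holds one entry, the list of rows, each a list of 5 numbers: the gripper's target within -1 to 1 (shut at 1, half-way at 0, fully open at -1), then the shift along the world's x, y, z in m, then the turn about the world's z in degrees. In form: [[[fingers, dx, dy, dz, twist], ...]]. A call has 1 to 8 rows; each row shifts and turns the commanded pose from where the row before left it; what a row does not reach is not made up. A row lasts 1/10 s, in which the tool goes at most 50 mm and 8.59 degrees, less where a joint would pass 70% of its speed; a pose out of reach is approached as far as the arm can. A call with a gripper value outside its range is refused whole. The fingers move at their own pace and stop on an object; "newtons" is the grip in N (left out, the last holds). Time passes only in rows, so rows that do not move let the fingers close. It gives the time, the measured TCP pose, the force, the opening and the grip force at its end, in the units of the state.
- manip.sense(): the state, without advancing time (a new reading comes with each control period).
- manip.snapshot(name): name is "scene" or "top"; returns a dict with "img" (400x640x3 uint8, red, green, blue), "fx", "fy", "cx", "cy" (pixels), "world_to_cam" (4x4, takes a point from world to camera coordinates). Camera axes: x right, y down, z forward; pixel columns grow to the right and rows downward; lengths in m; the calibration is good to about 2 mm. A picture is of the moment at which its call begins. There is no depth.
- manip.sign_off(): hands the job in; it is judged then, once.
Trained networks look in the newest picture that a camera, given by its name, has taken for a name from the list of things; names that differ only in an ending like _2 or _b are one class to them, and where a whole thing is asked for, a point or a joint stands for the part that bears it (a point fixed in the world has none). Each returns a list of dicts, best first, with "confidence" (0 to 1); they miss things now and then, are a little off and sometimes report something else, mostly with a low value. They report only what shows in the picture. A call takes as long as a camera call.
- manip.spot_in(label, camera): "xyz" ([x, y, z] in m, in world coordinates, good to about 4 mm: the middle of the surface that is visible of it).
- manip.mark_of(label, camera): "xyz" ([x, y, z] in m, in world coordinates, good to about 4 mm: a listed point, or the origin of a listed thing).
The state is a dict: "t": time; "q": joint angles; "qd": joint speeds; "tau": joint torques, N m; "tcp_pos": TCP position; "tool_rot": TCP orientation; "force": force on the tool from outside, world axes, zero at the start; "ft_torque": the same for the moment, N m; "finger_gap": opening from 0.0 (shut) to 1.0 (fully open); "gripper_force": force on a finger pad.
Only numpy, scipy, OpenCV 4.12 (cv2) and the standard library are available. Lean on these libraries where they do the work, as an engineer would, in place of code of your own. Each camera call takes 0.05 s, during which the arm holds its last target. There are 200 camera calls.

## Working session

There is one attempt and no reset: what is moved stays moved. The work goes in short steps, Python scripts to look and compute and a tool call to move; the robot and the scene stay as the last step left them, time stands still between calls to the robot, and variables do not carry over. Pictures are saved under pics/ and viewed, at most 10 in all, crops included, and the job is handed in when it is done.

Besides the shell and the picture viewer there is one more tool, called after "Call:" by a JSON object that holds its "fn" and its "kwargs". move_arm: Moves the arm, as the interface text tells. Its arguments: {"type":"object","properties":{"increments":{"type":"array","items":{"type":"array","items":{"type":"array","items":{"type":"number"}}}},"newtons":{"type":"number"}},"required":["increments"]}

```bash
mkdir -p pics; ls; python3 - <<'E'
from station import manip
import cv2,numpy as np
for c in ["scene","top"]:
    s=manip.snapshot(c); cv2.imwrite(f"pics/{c}0.png",s["img"][:,:,::-1])
    print(c,s["fx"],s["cx"],s["cy"],np.round(s["world_to_cam"],4).tolist())
    for l in ["heater_dial_grip","top_half_center","bottom_half_face","loupe_center","vial_1_center","petri_b_center"]:
        print(l,[(np.round(d["xyz"],4).tolist(),round(d["confidence"],2)) for d in manip.mark_of(l,c)[:3]])
s=manip.sense();print(s["t"],s["tcp_pos"],s["tool_rot"],s["force"])
E
```

```text
pics
scene 414.65794649194737 320.1952568429962 199.58904055168267 [[-0.6776, -0.7352, 0.0159, 0.4359], [-0.5305, 0.4737, -0.703, 0.3697], [0.5093, -0.4848, -0.711, 0.6654], [0.0, 0.0, 0.0, 1.0]]
heater_dial_grip [([0.4979, -0.0087, 0.0748], 0.71)]
top_half_center [([0.5121, 0.2543, 0.0138], 0.66)]
bottom_half_face [([0.5134, -0.2478, 0.051], 0.79)]
loupe_center [([0.6906, -0.1657, 0.0155], 0.74)]
vial_1_center [([0.7318, 0.0345, 0.0175], 0.44), ([0.5118, -0.2493, 0.0539], 0.36)]
petri_b_center [([0.7133, -0.0727, 0.0097], 0.94), ([0.5125, -0.2481, 0.0533], 0.74)]
top 390.65983877409883 317.2890218194782 194.3573318000097 [[-0.008, -1.0, -0.0015, 0.0194], [-0.995, 0.0081, -0.0992, 0.6215], [0.0992, 0.0007, -0.9951, 0.8823], [0.0, 0.0, 0.0, 1.0]]
heater_dial_grip [([0.4935, -0.0081, 0.0749], 0.74)]
top_half_center [([0.5107, 0.2535, 0.0147], 0.59)]
bottom_half_face [([0.5175, -0.2504, 0.0548], 0.88)]
loupe_center [([0.69, -0.1728, 0.0155], 0.57)]
vial_1_center [([0.7348, 0.0346, 0.0227], 0.5)]
petri_b_center [([0.7161, -0.077, 0.0017], 0.87)]
0.7 [ 0.15392761 -0.60572767  0.23134188] [ 9.92271948e-01  1.24082152e-01 -9.84413525e-06  1.55337959e-05] [-0.05524914  0.2178738  -0.54783488]
```

View pics/top0.png

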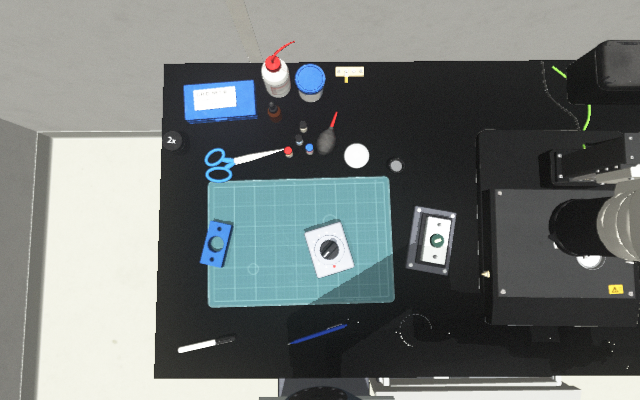

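View pics/scene0.png

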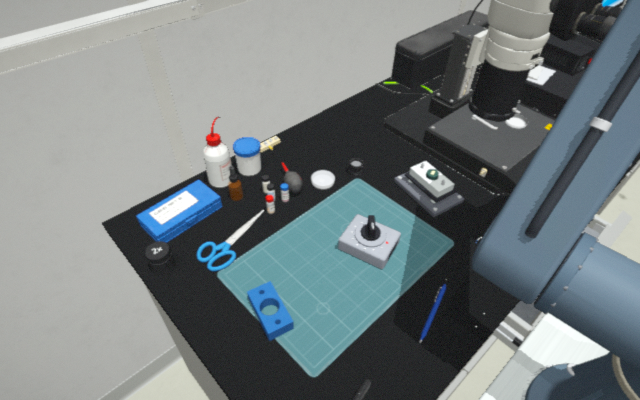

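Top view: blue half about (217,243), dial (330,249) with its red dot (333,266), and mould (436,240). I'll rectify the area around each one at its own height.

```bash
cat > h.py <<'E'
from station import manip
import cv2,numpy as np
def ortho(s,c,z,half=0.08,res=0.0005):
    """metric view of plane z: up=+x, left=+y"""
    n=int(2*half/res); K=np.array([[s["fx"],0,s["cx"]],[0,s["fy"],s["cy"]],[0,0,1]]); W=np.array(s["world_to_cam"])
    H=K@np.c_[W[:3,0],W[:3,1],W[:3,2]*z+W[:3,3]]
    A=np.array([[0,-res,c[0]+half],[-res,0,c[1]+half],[0,0,1]])
    return cv2.warpPerspective(s["img"],H@A,(n,n),flags=cv2.INTER_CUBIC|cv2.WARP_INVERSE_MAP)[:,:,::-1].copy()
def xy(p,c,half=0.08,res=0.0005): return np.array([c[0]+half-res*p[1],c[1]+half-res*p[0]])
def rect(m,c,half=0.08):
    m=cv2.morphologyEx(m.astype(np.uint8)*255,cv2.MORPH_CLOSE,np.ones((9,9)))
    k=max(cv2.findContours(m,0,2)[0],key=cv2.contourArea); r=cv2.minAreaRect(k)
    b=np.array([xy(p,c,half) for p in cv2.boxPoints(r)]); e=[b[1]-b[0],b[2]-b[1]]; e=max(e,key=np.linalg.norm)
    return np.round(b.mean(0),4),np.round(np.array(r[1])*.5,1),round(np.degrees(np.arctan2(e[1],e[0]))%180,1)
E
python3 - <<'E'
from h import *
rows=[]
for cam in ["top","scene"]:
    s=manip.snapshot(cam); row=[]
    for n,c,z in [("top",(.512,.254),.028),("bot",(.515,-.249),.054),("dial",(.496,-.008),.083)]:
        o=ortho(s,c,z); row.append(cv2.resize(o,(260,260),interpolation=cv2.INTER_AREA))
        b,g,r=[o[:,:,i].astype(int) for i in range(3)]
        if n=="top": print(cam,n,rect((b>r+60)&(b>120),c))
        if n=="bot": print(cam,n,rect((r>150)&(g>150),c))
    rows.append(np.hstack(row))
cv2.imwrite("pics/o.png",np.vstack(rows))
E
```

```text
top top (array([0.5122, 0.2312], dtype=float32), array([159.5, 113.5]), np.float32(0.0))
top bot (array([ 0.5131, -0.2562], dtype=float32), array([ 62.6, 102. ]), np.float32(169.9))
scene top (array([0.5071, 0.2493], dtype=float32), array([ 69.7, 126.9]), np.float32(168.5))
scene bot (array([ 0.5109, -0.2446], dtype=float32), array([ 61. , 113.7]), np.float32(166.9))
```

View pics/o.png

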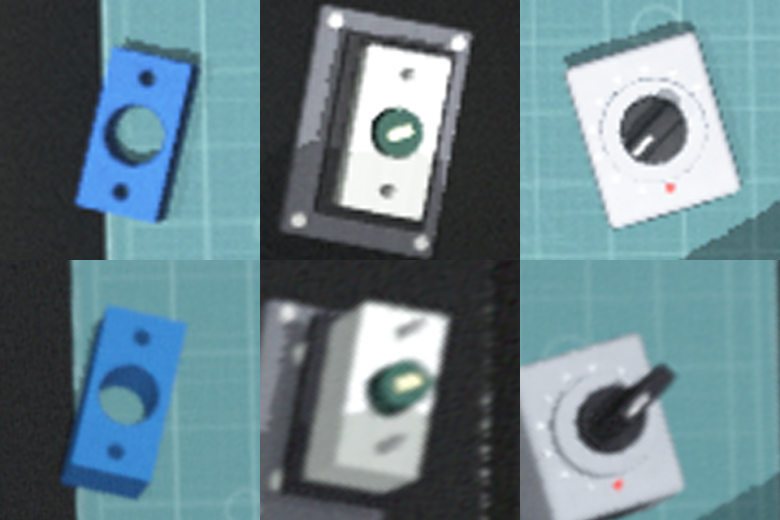

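Both cameras show the layout clearly. The dial pointer sits roughly 61° clockwise of the red dot, and the holes and dowels are visible. I'll start moving toward the dial now and measure more finely as well.

```bash
python3 - <<'E'
from h import *
s=manip.snapshot("top"); row=[]
for c,z in [((.509,.252),.028),((.515,-.250),.0695),((.496,-.009),.083)]:
    row.append(cv2.resize(ortho(s,c,z,.05,.0002),(260,260),interpolation=cv2.INTER_AREA))
row=[np.hstack(row)]
o=ortho(s,(.515,-.250),.054,.06,.0003)   # face
m=(o.min(2)>170)|((o[:,:,1]>o[:,:,2]+20)&(o[:,:,1]>40)); print(rect(m,(.515,-.25),.06))
row.append(np.hstack([cv2.resize(x,(260,260)) for x in (o,cv2.merge([m.astype(np.uint8)*255]*3),ortho(s,(.496,-.009),.039,.05,.0002))]))
cv2.imwrite("pics/o2.png",np.vstack(row))
E
```

```text
(array([ 0.473 , -0.2935], dtype=float32), array([ 88.8, 169.3]), np.float32(169.6))
```

View pics/o2.png

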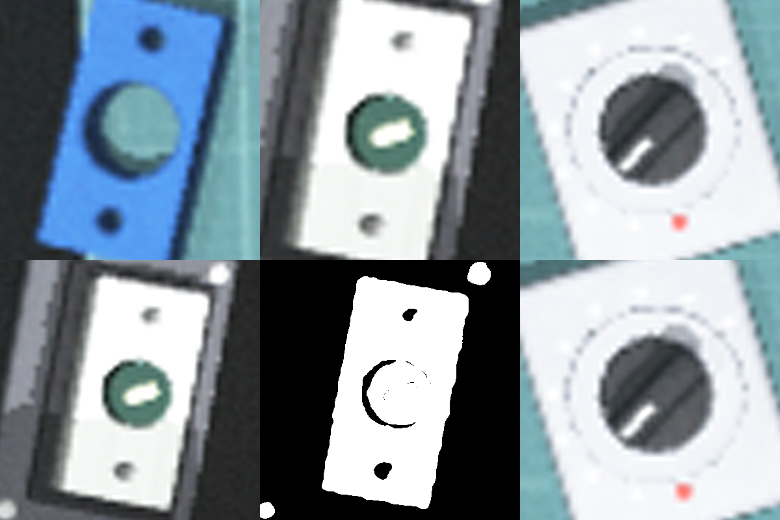

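Call:
{"fn": "move_arm", "kwargs": {"increments": [[[-1, 0.014, 0.037, 0, -6], [-1, 0.014, 0.037, 0, -6], [-1, 0.014, 0.037, 0, -6], [-1, 0.014, 0.037, 0, -6], [-1, 0.014, 0.037, 0, -6], [-1, 0.014, 0.037, 0, -6], [-1, 0.014, 0.037, 0, -6]]]}}

```text
t: 1.55
tcp_pos: [0.2523, -0.3454, 0.2315]
tool_rot: [0.97, -0.242, 0.0, 0.0]
force: [1.9, 0.1, 0.1]
finger_gap: 0.999
gripper_force: 0.0
```

Call:
{"fn": "move_arm", "kwargs": {"increments": [[[-1, 0.024, 0.033, 0, -4], [-1, 0.024, 0.033, 0, -4], [-1, 0.024, 0.033, 0, -4], [-1, 0.024, 0.033, 0, -4.75], [-1, 0.024, 0.033, 0, 0], [-1, 0.024, 0.033, 0, 0], [-1, 0.024, 0.033, 0, 0], [-1, 0.024, 0.033, 0, 0]]]}}

```text
t: 2.35
tcp_pos: [0.4449, -0.0813, 0.2316]
tool_rot: [0.926, -0.379, 0.001, 0.0]
force: [0.6, -0.8, -0.6]
finger_gap: 0.998
gripper_force: 0.0
```

Call:
{"fn": "move_arm", "kwargs": {"increments": [[[-1, 0.025, 0.035, 0, 0], [-1, 0.0257, 0.0354, 0, 0], [-1, 0, 0, -0.045, 0], [-1, 0, 0, -0.045, 0], [-1, 0, 0, -0.03, 0], [-1, 0, 0, -0.02, 0], [-1, 0, 0, 0, 0]]]}}

```text
t: 3.05
tcp_pos: [0.4929, -0.0118, 0.089]
tool_rot: [0.926, -0.379, -0.003, 0.0]
force: [-0.2, 0.6, -0.4]
finger_gap: 1.001
gripper_force: 0.0
```

```bash
python3 - <<'E'
from h import *
t=manip.snapshot("top");s=manip.snapshot("scene")
cv2.imwrite("pics/d.png",np.hstack([cv2.resize(t["img"][200:300,270:400],(390,300))[:,:,::-1],cv2.resize(s["img"][180:280,310:440],(390,300))[:,:,::-1]]))
x=manip.sense();print(x["t"],x["tcp_pos"],x["tool_rot"],x["q"])
E
```

```text
3.15 [ 0.49493261 -0.0124317   0.09147991] [ 9.25549568e-01 -3.78626461e-01 -2.43871710e-05  2.16541965e-06] [-2.51238500e-01  5.85034406e-01  1.87599448e+00  3.77346816e-06
  6.80612675e-01  2.09617853e+00]
```

View pics/d.png

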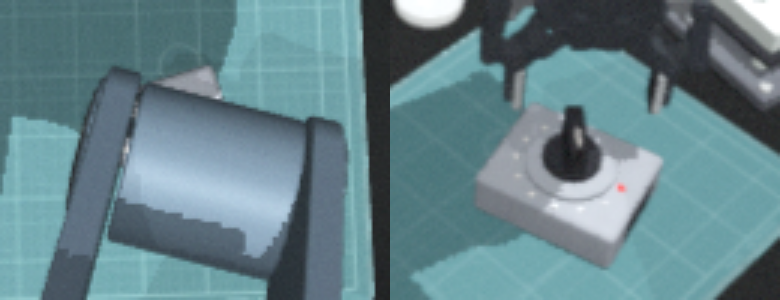

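The fingers straddle the bar, so I'll go down and close.

Call:
{"fn": "move_arm", "kwargs": {"increments": [[[-1, 0, 0.001, -0.018, 0], [-1, 0, 0, -0.015, 0], [0.3, 0, 0, 0, 0], [0.5, 0, 0, 0, 0], [1, 0, 0, 0, 0], [1, 0, 0, 0, 0], [1, 0, 0, 0, 0], [1, 0, 0, 0, 0]]], "newtons": 25}}

```text
t: 3.95
tcp_pos: [0.4966, -0.0107, 0.0594]
tool_rot: [0.925, -0.379, 0.002, -0.001]
force: [3.5, 5.0, 4.7]
finger_gap: 0.155
gripper_force: 28.9
```

Call:
{"fn": "move_arm", "kwargs": {"increments": [[[1, 0, 0, 0, 0], [1, 0, 0, 0, 0], [1, 0, 0, 0, 0]]]}}

```text
t: 4.25
tcp_pos: [0.4966, -0.0107, 0.0594]
tool_rot: [0.925, -0.379, 0.002, -0.001]
force: [3.0, 5.4, 4.7]
finger_gap: 0.16
gripper_force: 28.9
```

Call:
{"fn": "move_arm", "kwargs": {"increments": [[[1, 0.002, 0.0015, 0, 0], [1, 0, 0, 0, 8], [1, 0, 0, 0, 8], [1, 0, 0, 0, 8], [1, 0, 0, 0, 8], [1, 0, 0, 0, 8], [1, 0, 0, 0, 8], [1, 0, 0, 0, 0]]]}}

```text
t: 5.05
tcp_pos: [0.4975, -0.0087, 0.0594]
tool_rot: [1.0, 0.031, 0.001, -0.001]
force: [0.6, 6.2, 6.5]
finger_gap: 0.159
gripper_force: 29.2
```

```bash
cat > st.py <<'E'
from h import *
x=manip.sense();q=x["tool_rot"];print(x["t"],np.round(x["tcp_pos"],4),"xang",round(2*np.degrees(np.arctan2(q[1],q[0])),1),"F",np.round(x["force"],1),"M",np.round(x["ft_torque"],3),x["finger_gap"],x["gripper_force"],np.round(x["q"],2))
E
python3 st.py
```

```text
5.05 [ 0.4975 -0.0087  0.0594] xang 3.6 F [0.6 6.2 6.5] M [ 0.937 -0.201  0.02 ] 0.1590264935178918 29.187557101249695 [-0.24  0.65  1.89  0.    0.6   1.26]
```

Call:
{"fn": "move_arm", "kwargs": {"increments": [[[1, 0, 0.003, 0, 5], [1, 0, 0, 0, 4], [1, 0, 0, 0, 3], [1, 0, 0, 0, 0]]]}}

```text
t: 5.45
tcp_pos: [0.4975, -0.008, 0.0594]
tool_rot: [0.991, 0.136, 0.001, 0.001]
force: [-1.3, -3.1, 6.0]
finger_gap: 0.156
gripper_force: 29.1
```

```bash
python3 st.py
```

```text
5.45 [ 0.4975 -0.008   0.0594] xang 15.6 F [-1.3 -3.1  6. ] M [-0.671  0.113  0.004] 0.15648145749295922 29.11721795797348 [-0.24  0.65  1.89 -0.    0.6   1.06]
```

Call:
{"fn": "move_arm", "kwargs": {"increments": [[[1, 0, 0, 0, 4], [1, 0, 0, 0, 3], [1, 0, 0, 0, 0]]]}}

```text
t: 5.75
tcp_pos: [0.4984, -0.0076, 0.0595]
tool_rot: [0.981, 0.193, 0.002, 0.0]
force: [0.4, -1.4, 6.3]
finger_gap: 0.161
gripper_force: 70.1
```

```bash
python3 st.py
```

```text
5.75 [ 0.4984 -0.0076  0.0595] xang 22.2 F [ 0.4 -1.4  6.3] M [-0.244 -0.124 -0.804] 0.16082716055580404 70.07628209888935 [-0.24  0.65  1.89  0.    0.6   0.94]
```

Call:
{"fn": "move_arm", "kwargs": {"increments": [[[-1, 0, 0, 0, 0], [-1, 0, 0, 0, 0], [-1, 0, 0, 0, 0], [-1, 0, 0, 0.04, 0], [-1, 0, 0, 0.04, 0], [-1, 0, 0.04, 0.02, -7], [-1, 0, 0.045, 0, -7], [-1, 0, 0.045, 0, -7]]]}}

```text
t: 6.55
tcp_pos: [0.4968, 0.1243, 0.1592]
tool_rot: [1.0, 0.01, 0.001, 0.0]
force: [-0.5, 1.1, -0.3]
finger_gap: 0.999
gripper_force: 0.0
```

```bash
python3 - <<'E'
from h import *
t=manip.snapshot("top");s=manip.snapshot("scene")
a=cv2.resize(t["img"][200:300,270:400],(390,300),interpolation=2)[:,:,::-1]
cv2.imwrite("pics/d2.png",np.hstack([a,cv2.resize(s["img"][180:280,310:440],(390,300),interpolation=2)[:,:,::-1]]))
E
python3 st.py
```

```text
6.65 [0.4955 0.1278 0.1584] xang 1.8 F [-0.3  0.6 -0.2] M [-0.05  -0.013  0.016] 0.9994680781366863 0.0 [0.03 0.48 1.79 0.   0.87 1.57]
```

View pics/d2.png

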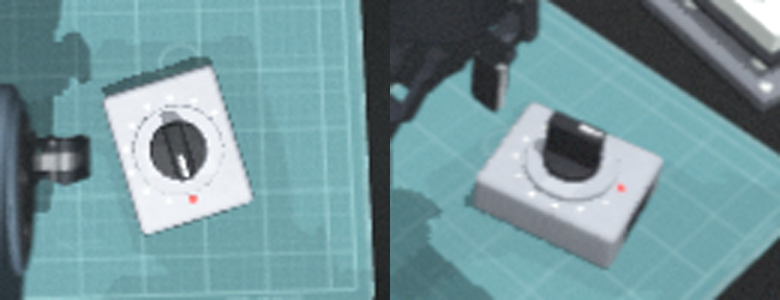

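The pointer line (178–186, 152–178) now points at, or within a few degrees of, the red dot (193,198). I'll check that with numbers.

```bash
python3 - <<'E'
from h import *
acc=[]
for i in range(4):
    s=manip.snapshot("top"); c=(.496,-.009)
    o=ortho(s,c,.083,.03,.0002); m=(o.min(2)>110).astype(np.uint8)
    m[np.hypot(*(np.mgrid[:300,:300]-150))>88]=0
    n,l,st,ce=cv2.connectedComponentsWithStats(m)
    if i==0:
        for k in range(1,n):
            if st[k,4]<40: continue
            p=np.argwhere(l==k)[:,::-1].astype(np.float32); v=cv2.fitLine(p,2,0,.01,.01).ravel()
            w=np.array([-v[1],-v[0]]); w=w*np.sign(-w[0]); print(st[k,4],xy(ce[k],c,.03,.0002),"dir",np.degrees(np.arctan2(w[1],w[0]))%360)
    oo=ortho(s,c,.039,.05,.0002).astype(int); r=(oo[:,:,2]>oo[:,:,1]+60); p=np.argwhere(r)[:,::-1].mean(0); d=xy(p,c,.05,.0002)
    acc.append(d)
d=np.mean(acc,0);print("dot",d)
for ctr in [(.4975,-.009),(.4955,-.0105)]: e=d-ctr; print(np.degrees(np.arctan2(e[1],e[0]))%360)
# box edge orientation
o=ortho(s,(.496,-.009),.039,.08); print(rect(cv2.morphologyEx(((o.min(2)>150)).astype(np.uint8),cv2.MORPH_OPEN,np.ones((5,5)))>0,(.496,-.009)))
E
```

```text
1980 [ 0.48591101 -0.01294323] dir 196.44308
dot [ 0.4569157  -0.02195355]
197.70186121303377
196.53325587262313
(array([ 0.4938, -0.0108], dtype=float32), array([108.6,  89.1]), np.float32(16.7))
```

The dial is at the off stop: pointer at 196.4°, dot at about 196.7°, and the stop torque was felt. Next is the block.

Call:
{"fn": "move_arm", "kwargs": {"increments": [[[-1, 0.0045, 0.0413, 0, -5], [-1, 0.0045, 0.0413, 0, -5], [-1, 0.0045, 0.0412, -0.02, -4.5], [-1, 0, 0, -0.04, 0], [-1, 0, 0, -0.04, 0], [-1, 0, 0, -0.03, 0], [-1, 0, 0, -0.0264, 0], [-1, 0, 0, 0, 0]]]}}

```text
t: 7.65
tcp_pos: [0.5079, 0.2446, -0.0017]
tool_rot: [0.993, -0.114, -0.004, 0.002]
force: [-0.5, 0.1, -0.2]
finger_gap: 1.0
gripper_force: 0.0
```

Call:
{"fn": "move_arm", "kwargs": {"increments": [[[-1, 0, 0, 0, 0], [0, 0, 0, 0, 0], [0.3, 0, 0, 0, 0], [1, 0, 0, 0, 0], [1, 0, 0, 0, 0], [1, 0, 0, 0, 0]]], "newtons": 25}}

```text
t: 8.25
tcp_pos: [0.5124, 0.2479, 0.0041]
tool_rot: [0.994, -0.113, 0.003, -0.001]
force: [1.4, 1.0, 5.0]
finger_gap: 0.577
gripper_force: 27.6
```

```bash
python3 st.py
```

```text
8.25 [0.5124 0.2479 0.0041] xang -13.0 F [1.4 1.  5. ] M [ 0.371 -0.113 -0.122] 0.5773049852951626 27.60905921459198 [0.25 0.8  1.72 0.   0.62 2.05]
```

I'm gripping about 4 mm off mid-length and slightly low, so I'll regrip once.

Call:
{"fn": "move_arm", "kwargs": {"increments": [[[0, 0, 0, 0, 0], [-0.3, 0, 0, 0.002, 0], [-0.3, -0.004, 0.001, 0, 0], [0.2, 0, 0, 0, 0], [1, 0, 0, 0, 0], [1, 0, 0, 0, 0], [1, 0, 0, 0, 0], [1, 0, 0, 0, 0]]], "newtons": 45}}

```text
t: 9.05
tcp_pos: [0.5054, 0.2482, 0.0046]
tool_rot: [0.994, -0.113, -0.0, -0.0]
force: [-1.5, 1.0, 7.1]
finger_gap: 0.571
gripper_force: 48.8
```

```bash
python3 st.py
```

```text
9.05 [0.5054 0.2482 0.0046] xang -13.0 F [-1.5  1.   7.1] M [0.291 0.216 0.002] 0.570938698788401 48.75204920768738 [0.26 0.79 1.73 0.   0.62 2.05]
```

Call:
{"fn": "move_arm", "kwargs": {"increments": [[[1, 0, 0, 0.02, 0], [1, 0, 0, 0.04, 0], [1, 0, 0, 0.04, 0], [1, 0, 0, 0.04, 0], [1, 0, 0, 0.02, 0], [1, 0, 0, 0, 0]]]}}

```text
t: 9.65
tcp_pos: [0.5074, 0.2484, 0.1665]
tool_rot: [0.994, -0.113, 0.003, -0.001]
force: [0.4, 0.5, -2.9]
finger_gap: 0.569
gripper_force: 47.9
```

```bash
python3 - <<'E'
from h import *
t=manip.snapshot("top");s=manip.snapshot("scene")
for c in ("top","scene"): print([(np.round(d["xyz"],4),round(d["confidence"],2)) for d in manip.mark_of("top_half_center",c)[:2]], [(np.round(d["xyz"],4),round(d["confidence"],2)) for d in manip.mark_of("bottom_half_face",c)[:2]])
cv2.imwrite("pics/g.png",np.hstack([cv2.resize(t["img"][180:280,150:280],(390,300),interpolation=2)[:,:,::-1],cv2.resize(s["img"][200:330,200:369],(390,300),interpolation=2)[:,:,::-1]]))
E
python3 st.py
```

```text
[(array([0.5096, 0.2502, 0.1767]), 0.94)] [(array([ 0.5158, -0.2497,  0.052 ]), 0.55)]
[(array([0.5085, 0.2459, 0.175 ]), 0.68)] [(array([0.5114, 0.2489, 0.1725]), 0.7), (array([ 0.5151, -0.2506,  0.0527]), 0.68)]
9.95 [0.5048 0.2476 0.1618] xang -13.0 F [ 0.2  0.4 -1.9] M [-0.04   0.013 -0.037] 0.5742409632016143 47.80395269393921 [ 0.26  0.54  1.66 -0.    0.95  2.05]
```

View pics/g.png

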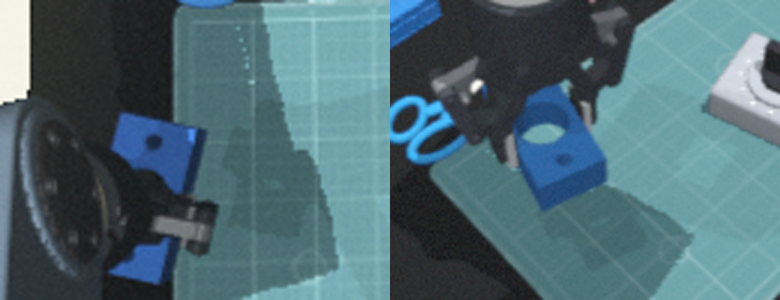

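The block is held firmly and level. I'll carry it over to the mould.

Call:
{"fn": "move_arm", "kwargs": {"increments": [[[1, 0.0005, -0.03, 0, 0.4], [1, 0.0005, -0.042, 0, 0.4], [1, 0.0005, -0.042, 0, 0.4], [1, 0.0005, -0.042, 0, 0.4], [1, 0.0005, -0.042, 0, 0.4], [1, 0.0005, -0.042, 0, 0.4], [1, 0.0005, -0.042, 0, 0.4], [1, 0.0005, -0.042, 0, 0.4]]]}}

```text
t: 10.75
tcp_pos: [0.5093, -0.0776, 0.1627]
tool_rot: [0.996, -0.085, -0.001, -0.0]
force: [0.8, -0.1, -1.8]
finger_gap: 0.58
gripper_force: 47.8
```

Call:
{"fn": "move_arm", "kwargs": {"increments": [[[1, 0.0005, -0.042, 0, 0.2], [1, 0.0005, -0.042, 0, 0], [1, 0.0005, -0.042, 0, 0], [1, 0.0005, -0.035, 0, 0], [1, 0, -0.0127, -0.02, 0], [1, 0, 0, -0.03, 0], [1, 0, 0, 0, 0], [1, 0, 0, 0, 0]]]}}

```text
t: 11.55
tcp_pos: [0.5112, -0.2489, 0.1127]
tool_rot: [0.996, -0.084, -0.002, -0.001]
force: [-0.1, -0.5, -2.1]
finger_gap: 0.574
gripper_force: 48.1
```

```bash
python3 - <<'E'
from h import *
t=manip.snapshot("top");s=manip.snapshot("scene")
for c in ("top","scene"): print([(np.round(d["xyz"],4),round(d["confidence"],2)) for d in manip.mark_of("top_half_center",c)[:2]], [(np.round(d["xyz"],4),round(d["confidence"],2)) for d in manip.mark_of("bottom_half_face",c)[:2]])
cv2.imwrite("pics/h.png",np.hstack([cv2.resize(t["img"][190:290,375:505],(390,300),interpolation=2)[:,:,::-1],cv2.resize(s["img"][120:220,370:500],(390,300),interpolation=2)[:,:,::-1]]))
E
python3 st.py
```

```text
[(array([ 0.517 , -0.2501,  0.1226]), 0.92)] [(array([ 0.5197, -0.2512,  0.0529]), 0.71)]
[(array([ 0.5196, -0.2491,  0.1228]), 0.69)] [(array([ 0.5124, -0.2487,  0.0529]), 0.57)]
11.85 [ 0.5128 -0.2497  0.1151] xang -9.5 F [ 0.   0.9 -3.3] M [ 0.018  0.035 -0.05 ] 0.5805468477856252 48.12988758087158 [-0.65  0.61  1.67 -0.    0.85  1.09]
```

View pics/h.png

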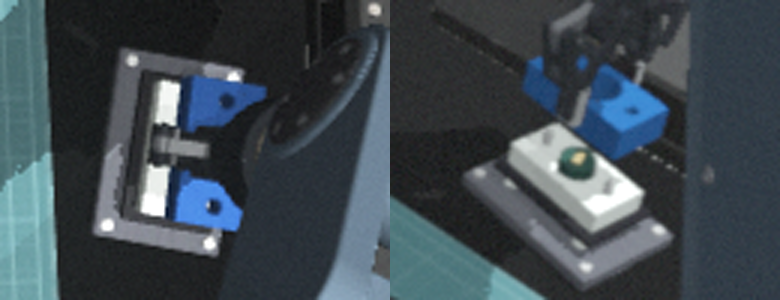

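In the left crop both holes of the held block are visible, at about (228,101) and (213,206). I'll locate them with code, and the puck and dowels too, from the first top picture.

```bash
cat > m.py <<'E'
from h import *
s=manip.snapshot("top"); x=manip.sense(); zt=x["tcp_pos"][2]-.0046+.028
c=(.514,-.251); o=ortho(s,c,zt,.06,.0002).astype(int); blue=((o[:,:,0]>o[:,:,2]+40)&(o[:,:,0]>70)).astype(np.uint8)
cs,h=cv2.findContours(blue,cv2.RETR_CCOMP,2); P=[]
for k,v in enumerate(cs):
    if h[0][k][3]>=0 and cv2.contourArea(v)>500:
        e=cv2.fitEllipse(v); P.append(xy(e[0],c,.06,.0002)); print("hole",P[-1],np.array(e[1])*.2)
if len(P)==2:
    P.sort(key=lambda p:-p[0]); d=P[0]-P[1]; print("block mid",(P[0]+P[1])/2,"ang",np.degrees(np.arctan2(d[1],d[0])),"len",np.linalg.norm(d),"tcp",x["tcp_pos"])
t=dict(s); t["img"]=cv2.imread("pics/top0.png")[:,:,::-1]
o=ortho(t,c,.064,.06,.0002).astype(int); g=((o[:,:,1]>o[:,:,2]+15)&(o[:,:,1]>o[:,:,0]+4)).astype(np.uint8)
k=max(cv2.findContours(cv2.morphologyEx(g,2,np.ones((5,5))),0,2)[0],key=cv2.contourArea); b=cv2.boundingRect(k); print("puck xy lo/hi",xy((b[0]+b[2],b[1]+b[3]),c,.06,.0002),xy((b[0],b[1]),c,.06,.0002))
E
python3 m.py
```

```text
hole [ 0.48003254 -0.24620563] [6.17303352 6.47344131]
hole [ 0.55055793 -0.2585225 ] [5.51956215 7.01537399]
block mid [ 0.51529523 -0.25236407] ang -9.906479973226816 len 0.07159284738761329 tcp [ 0.51268705 -0.24970052  0.11492536]
puck xy lo/hi [ 0.4986 -0.2664] [ 0.529  -0.2362]
```

Call:
{"fn": "move_arm", "kwargs": {"increments": [[[1, -0.0012, 0.001, -0.02, 0.3], [1, 0, 0, -0.017, 0], [1, 0, 0, 0, 0], [1, 0, 0, 0, 0]]]}}

```text
t: 12.3
tcp_pos: [0.5111, -0.2487, 0.0773]
tool_rot: [0.997, -0.081, 0.0, 0.0]
force: [0.4, -0.0, -2.9]
finger_gap: 0.576
gripper_force: 48.1
```

```bash
python3 m.py; python3 st.py
```

```text
hole [ 0.47831361 -0.24525648] [5.69635544 6.59096832]
hole [ 0.54901384 -0.25678665] [5.85862389 6.99781265]
block mid [ 0.51366372 -0.25102156] ang -9.262562181488086 len 0.0716342577679882 tcp [ 0.51151414 -0.24906482  0.07771636]
puck xy lo/hi [ 0.4986 -0.2664] [ 0.529  -0.2362]
12.35 [ 0.5115 -0.2491  0.0777] xang -9.3 F [ 1.   0.2 -2.7] M [-0.015 -0.025 -0.036] 0.5763128574867846 48.09598624706268 [-0.65  0.67  1.7  -0.    0.77  1.08]
```

Call:
{"fn": "move_arm", "kwargs": {"increments": [[[1, 0, 0, -0.004, 0], [1, 0, 0, -0.002, 0], [1, 0, 0, -0.002, 0], [1, 0, 0, 0, 0]]]}}

```text
t: 12.75
tcp_pos: [0.5108, -0.2487, 0.0688]
tool_rot: [0.997, -0.081, -0.0, -0.0]
force: [0.2, 0.2, -2.6]
finger_gap: 0.576
gripper_force: 48.1
```

```bash
python3 st.py
```

```text
12.75 [ 0.5108 -0.2487  0.0688] xang -9.3 F [ 0.2  0.2 -2.6] M [-0.008  0.052 -0.002] 0.5764432797338342 48.147345185279846 [-0.65  0.69  1.7  -0.    0.75  1.08]
```

Call:
{"fn": "move_arm", "kwargs": {"increments": [[[1, 0, 0, -0.002, 0], [1, 0, 0, -0.002, 0], [1, 0, 0, 0, 0]]]}}

```text
t: 13.05
tcp_pos: [0.5112, -0.2493, 0.0648]
tool_rot: [0.997, -0.081, 0.0, 0.0]
force: [-0.5, -1.9, -3.7]
finger_gap: 0.576
gripper_force: 48.3
```

```bash
python3 st.py
```

```text
13.05 [ 0.5112 -0.2493  0.0648] xang -9.3 F [-0.5 -1.9 -3.7] M [-0.361  0.044 -0.049] 0.5757931550436868 48.315033316612244 [-0.65  0.69  1.7  -0.    0.74  1.08]
```

The block has dropped onto the dowels with no vertical resistance. I'll carry on down to the face.

Call:
{"fn": "move_arm", "kwargs": {"increments": [[[1, 0, -0.0006, -0.002, 0], [1, 0, 0, -0.002, 0], [1, 0, 0, -0.002, 0], [1, 0, 0, 0, 0]]]}}

```text
t: 13.45
tcp_pos: [0.511, -0.2494, 0.0586]
tool_rot: [0.997, -0.081, 0.0, 0.0]
force: [0.0, -1.0, -3.5]
finger_gap: 0.576
gripper_force: 48.3
```

```bash
python3 st.py
```

```text
13.45 [ 0.511  -0.2494  0.0586] xang -9.3 F [ 0.  -1.  -3.5] M [-0.205 -0.036 -0.044] 0.5759570601262975 48.26213300228119 [-0.65  0.7   1.71 -0.    0.73  1.08]
```

Call:
{"fn": "move_arm", "kwargs": {"increments": [[[1, 0, 0, -0.002, 0], [1, 0, 0, -0.001, 0], [1, 0, 0, 0, 0]]]}}

```text
t: 13.75
tcp_pos: [0.5111, -0.2495, 0.0562]
tool_rot: [0.997, -0.081, 0.0, 0.0]
force: [-0.4, -0.3, 2.2]
finger_gap: 0.573
gripper_force: 48.8
```

```bash
python3 st.py
```

```text
13.75 [ 0.5111 -0.2495  0.0562] xang -9.3 F [-0.4 -0.3  2.2] M [-0.155  0.12  -0.102] 0.5734814150962266 48.81875395774841 [-0.65  0.71  1.71 -0.    0.73  1.08]
```

Call:
{"fn": "move_arm", "kwargs": {"increments": [[[1, 0, 0, -0.0015, 0], [1, 0, 0, 0, 0], [1, 0, 0, 0, 0]]], "newtons": 60}}

```text
t: 14.05
tcp_pos: [0.5111, -0.2495, 0.0548]
tool_rot: [0.997, -0.081, 0.0, 0.0]
force: [-1.2, -1.0, 3.7]
finger_gap: 0.571
gripper_force: 65.1
```

```bash
python3 st.py
```

```text
14.05 [ 0.5111 -0.2495  0.0548] xang -9.3 F [-1.2 -1.   3.7] M [-0.085  0.155 -0.054] 0.5708565438330482 65.1414942741394 [-0.65  0.71  1.71 -0.    0.72  1.08]
```

Call:
{"fn": "move_arm", "kwargs": {"increments": [[[1, 0, 0, -0.0015, 0], [1, 0, 0, 0, 0], [1, 0, 0, 0, 0]]]}}

```text
t: 14.35
tcp_pos: [0.5111, -0.2495, 0.0534]
tool_rot: [0.997, -0.081, 0.0, 0.0]
force: [-1.9, -1.3, 6.5]
finger_gap: 0.574
gripper_force: 65.5
```

```bash
python3 st.py
```

```text
14.35 [ 0.5111 -0.2495  0.0534] xang -9.3 F [-1.9 -1.3  6.5] M [-0.051  0.215 -0.063] 0.5737522212903412 65.46013712882996 [-0.65  0.71  1.71 -0.    0.72  1.08]
```

Call:
{"fn": "move_arm", "kwargs": {"increments": [[[1, 0, 0, -0.0015, 0], [1, 0, 0, 0, 0], [1, 0, 0, 0, 0]]]}}

```text
t: 14.65
tcp_pos: [0.5111, -0.2495, 0.0522]
tool_rot: [0.997, -0.081, 0.0, 0.0]
force: [-2.3, -1.4, 8.4]
finger_gap: 0.575
gripper_force: 65.7
```

```bash
python3 st.py; python3 - <<'E'
from h import *
t=manip.snapshot("top");s=manip.snapshot("scene")
for c in ("top","scene"): print([(np.round(d["xyz"],4),round(d["confidence"],2)) for d in manip.mark_of("top_half_center",c)[:2]], [(np.round(d["xyz"],4),round(d["confidence"],2)) for d in manip.mark_of("bottom_half_face",c)[:2]])
cv2.imwrite("pics/p.png",np.hstack([cv2.resize(t["img"][190:290,375:505],(390,300),interpolation=2)[:,:,::-1],cv2.resize(s["img"][140:215,385:483],(390,300),interpolation=2)[:,:,::-1]]))
E
```

```text
14.65 [ 0.5111 -0.2495  0.0522] xang -9.3 F [-2.3 -1.4  8.4] M [ 0.017  0.301 -0.052] 0.5746160258854544 65.69335699081421 [-0.65  0.71  1.71 -0.    0.72  1.08]
[(array([ 0.5129, -0.2484,  0.0623]), 0.84)] [(array([ 0.517 , -0.2511,  0.0459]), 0.63), (array([ 0.4931, -0.0077,  0.0807]), 0.21)]
[(array([ 0.5147, -0.2483,  0.0646]), 0.9), (array([0.7339, 0.0357, 0.0207]), 0.71)] [(array([ 0.5134, -0.2494,  0.0491]), 0.7)]
```

View pics/p.png

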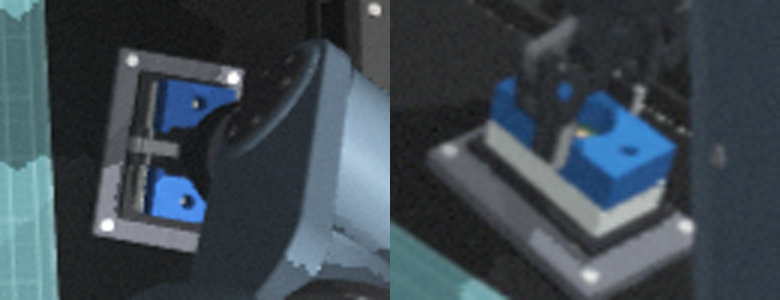

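The view shows the mould closed, with a uniform seam and the table sunk about 6.5 mm. I'll press lightly onto the stop to make sure it's fully seated.

Call:
{"fn": "move_arm", "kwargs": {"increments": [[[1, -0.0004, -0.0002, -0.0012, 0], [1, 0, 0, 0, 0], [1, 0, 0, 0, 0]]]}}

```text
t: 15.25
tcp_pos: [0.5111, -0.2495, 0.0513]
tool_rot: [0.997, -0.081, 0.001, 0.0]
force: [-1.2, -0.2, 8.6]
finger_gap: 0.575
gripper_force: 65.9
```

```bash
python3 st.py
```

```text
15.25 [ 0.5111 -0.2495  0.0513] xang -9.3 F [-1.2 -0.2  8.6] M [0.171 0.205 0.017] 0.5750405778876287 65.87277889251709 [-0.65  0.72  1.71  0.    0.72  1.08]
```

Call:
{"fn": "move_arm", "kwargs": {"increments": [[[1, 0, 0, -0.0012, 0], [1, 0, 0, 0, 0], [1, 0, 0, 0, 0]]]}}

```text
t: 15.55
tcp_pos: [0.5111, -0.2495, 0.0503]
tool_rot: [0.997, -0.081, 0.001, 0.0]
force: [-1.2, 0.8, 10.8]
finger_gap: 0.572
gripper_force: 66.0
```

```bash
python3 st.py
```

```text
15.55 [ 0.5111 -0.2495  0.0503] xang -9.3 F [-1.2  0.8 10.8] M [ 0.22   0.223 -0.019] 0.5722631519289122 65.99819540977478 [-0.65  0.72  1.71  0.    0.71  1.08]
```

Call:
{"fn": "move_arm", "kwargs": {"increments": [[[1, 0, 0, -0.0012, 0], [1, 0, 0, 0, 0], [1, 0, 0, 0, 0], [1, 0, 0, 0, 0]]]}}

```text
t: 15.95
tcp_pos: [0.5111, -0.2495, 0.0497]
tool_rot: [0.997, -0.081, 0.001, 0.0]
force: [-0.9, 0.6, 14.0]
finger_gap: 0.568
gripper_force: 66.4
```

```bash
python3 st.py; python3 - <<'E'
from h import *
s=manip.snapshot("scene");t=manip.snapshot("top")
for c in ("top","scene"): print([[np.round(d["xyz"],4) for d in manip.mark_of(l,c)[:1]] for l in ("top_half_center","bottom_half_face","heater_dial_grip","loupe_center","petri_b_center","vial_1_center")])
o=ortho(t,(.496,-.009),.083,.06,.0004)
cv2.imwrite("pics/f.png",np.hstack([cv2.resize(o,(300,300)),cv2.resize(s["img"][140:215,385:483],(392,300),interpolation=2)[:,:,::-1]]))
E
```

```text
15.95 [ 0.5111 -0.2495  0.0497] xang -9.3 F [-0.9  0.6 14. ] M [ 0.339  0.365 -0.048] 0.5682412667972974 66.43972277641296 [-0.65  0.72  1.71  0.    0.71  1.08]
[[array([ 0.5123, -0.2513,  0.0608])], [array([ 0.5177, -0.2518,  0.045 ])], [], [array([ 0.6902, -0.1741,  0.0164])], [array([ 0.7192, -0.0767,  0.0056])], [array([0.7325, 0.034 , 0.0231])]]
[[array([ 0.5128, -0.2484,  0.058 ])], [array([ 0.5112, -0.2482,  0.0456])], [array([ 0.4988, -0.0097,  0.0747])], [array([ 0.6889, -0.1689,  0.0145])], [array([ 0.7171, -0.074 ,  0.0081])], [array([0.734 , 0.0368, 0.0217])]]
```

View pics/f.png

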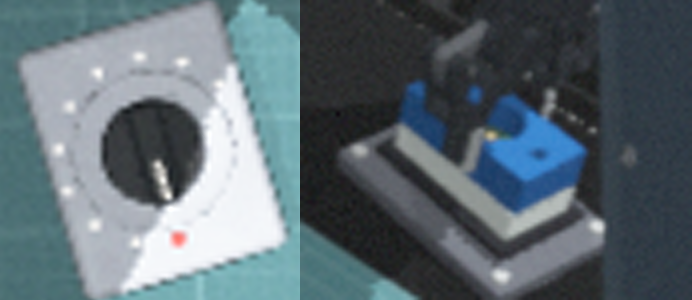

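The dial pointer (160,180) is at the red dot (178,238). The halves are closed flush with a level seam, the table is on its stop, and the bystanders haven't moved. Handing in.

```bash
python3 -c "
from station import manip
print(manip.sign_off())"
```

```text
the job is handed in; nothing more can be done
None
```

I turned the dial to its off stop, fitted the top half flush on the dowels, and handed in at about 16 s with the gripper still holding the mould pressed down, about 8 mm by the arm's reading (full travel); the loupe, dish and blue-capped vial hadn't moved, and I didn't check the red-capped vial separately.

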